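# Release the two squeeze catches of a laser guard pen and hold its gate wide open

### The arm

A 6-joint arm with a two-finger parallel gripper is mounted at the origin on the work surface. World frame = base frame: x ahead of the robot, y to its left, z up, the work surface at z = 0. Lengths are in m, angles in degrees, forces in N, time in s.
With the tool pointing down it reaches from about 0.35 to 0.875 m from the base axis. Payload 4.2 kg.
Tool frame: the origin (TCP) lies midway between the tips of the shut fingers; the grasp point (between the pads) lies 19 mm behind it; z points along the fingers, y is the line along which they close (so a half turn about z gives the same grasp; the last joint's range is limited). The gripper opens to 87 mm and grips with 3 to 60 N. Pads are 19 mm wide; open, the fingers measure 117 mm over their backs; the gripper's body (75 mm by 190 mm) begins 51 mm behind the grasp point.
Start: joints at [-54.798, 22.042, 0.453, 0, -68.411, -14.817], TCP at [0.218, -0.586, 0.223] pointing down, gripper open.
Joint ranges: [-179.83, 179.83], [-69.29, 118.12], [-61.27, 80.66], [-181.25, 117.63], [-171.15, -9.14], [-177.46, 177.46]. Speed limits (degrees/s): [159.86, 159.86, 180, 180, 180, 180].

### API

Orientations are given as [roll, pitch, yaw] about the fixed x, y, z axes, in that order (R = Rz(yaw) Ry(pitch) Rx(roll)).
In Python, from workcell import env gives the robot as it stands. The module is installed in compiled form; this text tells all that it offers. Calls block until the motion is done:
- env.goto(position, orientation): joint-space move of the TCP to a pose.
- env.move_straight(position, rotation=None, rate=0.15, force_limit=None): straight line of the TCP; rotation=None keeps the orientation; rate is the mean speed in m/s. With force_limit (N) it stops when the force on the tool has changed by that much, and returns True; else False.
- env.set_joints(angles): joint-space move.
- env.gripper_to(opening, grasp_force=None): opening from 0.0 (shut) to 1.0 (fully open); grasp_force is the grip in N (None keeps the last); returns when the fingers have stopped.
- env.dwell(seconds).
- env.inverse_kinematics(position, orientation): joint angles nearest the present ones, or None.
- env.read_state(): the state.
- env.grab_frame(name): name is "scene" or "top"; returns a dict with "image" (384x512x3 uint8, blue, green, red), "fx", "fy", "cx", "cy" (pixels), "position" and "orientation" of the camera in the world. Camera axes: x right, y up, looking along -z (the intrinsics and any distortion apply to the point x, -y, -z); pixel columns grow to the right and rows downward; lengths in m; the calibration is good to about 2 mm. A picture is of the moment at which its call begins. There is no depth.
A pose or a line that the arm cannot do raises env.Unreachable and nothing moves.
- env.close_job(): hands the job in; it is judged then, once.
Trained networks look in a picture, given as the dict that the camera call returned (one of the last four; its "shot" number tells which), for a name from the list of things; names that differ only in an ending like _2 or _b are one class to them, and where a whole thing is asked for, a point or a joint stands for the part that bears it (a point fixed in the world has none). Each returns a list of dicts, best first, with "score" (0 to 1); they miss things now and then, are a little off and sometimes report something else, mostly with a low value. They report only what shows in the picture. A call takes as long as a camera call.
- env.search_frame(picture, thing): "xyz" ([x, y, z] in m, in world coordinates, good to about 4 mm: the middle of the surface that is visible of it).
- env.trace(picture, thing): "mask" (384x512 bool, what is visible of it).
The state is a dict: "clock": time; "joint_positions": joint angles; "qvel": joint speeds; "joint_torque": joint torques, N m; "position": TCP position; "tool_rot": TCP orientation; "force": force on the tool from outside, world axes, zero at the start; "wrist_torque": the same for the moment, N m; "opening": opening from 0.0 (shut) to 1.0 (fully open); "finger_force": force on a finger pad.
Only numpy, scipy, OpenCV 4.12 (cv2) and the standard library are available. Lean on these libraries where they do the work, as an engineer would, in place of code of your own. Each camera call takes 0.05 s, during which the arm holds its last target. There are 200 camera calls.

### The job

Open the laser guard pen: first squeeze the catch with the round uprights between the fingers until it lets go, and only then the catch with the flat uprights in the same way. Then take the gate by its upright black grip, swing it out past its detent and keep holding it wide open, about square to the pen's front, so that the tumbler can be taken out: the program finishes while the robot still holds the gate by its grip. Do not push about the tumbler, spray can, goggles or carton.

Things in the scene. Friction and masses are not known exactly. Their poses are not given: they have to be found in the camera images.
- pen: fixed guard pen, an open-topped box with aluminium frame and amber panes, 260 mm wide (y), 160 mm deep (x), rim 120 mm high. Origin on the table under its middle; x points away from the robot at yaw 0, y to the left; yaw within 0.25 rad. The gate is its front, 90 mm before the origin. The catches sit on the front rail (70 mm before the origin), 110 mm apart; either can be nearer the hinge.
- round_post: fixed upright of the round catch, a cylinder of 16 mm diameter, steel, 43 mm tall. Origin on its axis at a good height to grip (152 mm above the table); it reaches 16 mm above and 27 mm below that. The pad stands on its pen +y side. A foot plate 66 mm long lies 27 mm below the origin, the rail 32 mm below.
- round_pad: moving upright of the round catch, same shape, size and height as its post, 40 mm from it centre to centre (56 mm outside width over both) when latched. Squeezing slides it along the pen's -y to the post. An 8 mm wide arm runs from its foot (20 mm below the origin) towards the robot and hooks down in front of the gate's top edge.
- round_slide (a joint): how far the round catch's pad has been squeezed towards its post, in m: 0 to 0.002 latched, 0.016 at its stop; the gate is free of this catch from 0.010 on. It takes about 6 N of friction to slide and stays where it is left (no spring).
- flat_post: fixed upright of the flat catch, a plate 24 mm along the pen's x by 10 mm along its y, steel, 43 mm tall. Origin on its axis at a good height to grip (152 mm above the table); it reaches 16 mm above and 27 mm below that. The pad stands on its pen +y side. A foot plate 66 mm long lies 27 mm below the origin, the rail 32 mm below.
- flat_pad: moving upright of the flat catch, same shape, size and height as its post, 46 mm from it centre to centre (56 mm outside width over both) when latched. Squeezing slides it along the pen's -y to the post. An 8 mm wide arm runs from its foot (20 mm below the origin) towards the robot and hooks down in front of the gate's top edge.
- flat_slide (a joint): how far the flat catch's pad has been squeezed towards its post, in m: 0 to 0.002 latched, 0.016 at its stop; the gate is free of this catch from 0.010 on. It takes about 6 N of friction to slide and stays where it is left (no spring).
- gate_hinge (a point): point on the gate's upright hinge axis, 125 mm above the table (the height of gate_grip's origin), at the left (+y) end of the pen's front.
- gate (a joint): gate's angle in rad: 0 shut, grows as its free right-hand (-y) end swings out towards the robot, clockwise from above; stop at 1.6. Wide open is over 1.3. A light spring pulls it shut (about 2.5 N at the grip when wide). A sprung detent must be overcome between about 0.43 and 0.75 (about 5 N at the grip in all); let go beyond it, the gate falls back to about 1.0.
- gate_grip: upright round black grip of the gate, 18 mm diameter; origin on its axis 125 mm above the table, it reaches 27 mm above the origin and 25 mm below (a bracket lies there, top 25 mm below the origin). With the gate shut it stands 45 mm in front (pen's -x) of the gate and 130 mm from the hinge axis along the pen's -y; it turns with the gate about the hinge.
- tumbler: steel cup, 72 mm wide, 85 mm tall, standing inside the pen; origin at the centre of its underside. Bystander.
- spray_can: spray can with green body and white cap, 52 mm wide, 150 mm tall, standing at the robot's right; origin at the centre of its underside. Bystander.
- goggles: black safety glasses, 140 mm wide, 120 mm deep, 45 mm tall, on the table at the left; origin below the front frame. Bystander.
- carton: small cardboard box 120 x 90 x 50 mm on the table at the left; origin at the centre of its underside. Bystander.

How it is judged:
By the outcome, as a careful person would: the job done as asked, in the order asked, and still so for the second after the job is handed in, while the arm keeps its last pose, push and grip.
It also fails if it takes over 61 s, if anything falls off the work surface, if the arm or the gripper's body presses on something with over 40 N, if the wrist force passes 120 N, or if a joint passes its speed limit or range.

## Working session

There is one attempt and no reset: what is moved stays moved. The work goes in short steps, each a Python script; the robot and the scene stay as the last script left them, time stands still between calls to the robot, and variables do not carry over. Pictures are saved under pics/ and viewed, at most 10 in all, crops included, and the job is handed in when it is done.

```bash
mkdir -p pics
python3 - <<'E'
from workcell import env
import cv2,numpy as np
for c in ["scene","top"]:
    p=env.grab_frame(c); cv2.imwrite(f"pics/{c}0.png",p["image"])
    print(c,p["position"],p["orientation"],p["fx"],p["fy"],p["cx"],p["cy"],[k for k in p])
    for t in ["pen","round_post","round_pad","flat_post","flat_pad","gate_grip","gate","tumbler","spray_can","goggles","carton"]:
        r=env.search_frame(p,t); print(t,[(np.round(d["xyz"],3).tolist(),round(d["score"],2)) for d in r[:3]])
print(env.read_state()["clock"])
E
```

```text
scene [1.0364147  0.68320351 0.72298264] [ 54.16271263  -0.17350506 147.42087841] 390.4448610451541 390.4448610451541 251.85040707807923 188.22538623808228 ['image', 'fx', 'fy', 'cx', 'cy', 'position', 'orientation', 'shot']
pen [([0.6, -0.07, 0.15], 0.73), ([0.678, -0.031, 0.054], 0.57)]
round_post [([0.601, -0.072, 0.151], 0.54)]
round_pad [([0.533, -0.398, 0.089], 0.69)]
flat_post [([0.599, -0.18, 0.152], 0.58), ([0.596, -0.132, 0.147], 0.34)]
flat_pad [([0.596, -0.136, 0.145], 0.43)]
gate_grip []
gate [([0.577, -0.106, 0.061], 0.69), ([0.608, -0.032, 0.15], 0.5), ([0.6, -0.03, 0.132], 0.38)]
tumbler [([0.664, -0.083, 0.079], 0.9), ([0.592, -0.137, 0.144], 0.5), ([0.678, -0.031, 0.056], 0.19)]
spray_can [([0.536, -0.4, 0.09], 0.67)]
goggles [([0.435, 0.362, 0.037], 0.88)]
carton [([0.614, 0.369, 0.048], 0.72), ([0.531, -0.398, 0.09], 0.6), ([0.601, -0.134, 0.149], 0.4)]
top [ 0.49054626 -0.02837743  1.49123948] [  3.86043561   0.16251278 -89.86245643] 487.3088940317594 487.3088940317594 252.45856223783468 192.4607033777515 ['image', 'fx', 'fy', 'cx', 'cy', 'position', 'orientation', 'shot']
pen [([0.659, -0.104, 0.01], 0.81)]
round_post [([0.52, -0.402, 0.15], 0.64)]
round_pad []
flat_post [([0.59, -0.187, 0.164], 0.37)]
flat_pad [([0.596, -0.142, 0.166], 0.54)]
gate_grip [([0.534, -0.105, 0.154], 0.57)]
gate [([0.574, -0.101, 0.1], 0.67)]
tumbler [([0.675, -0.08, 0.019], 0.95)]
spray_can [([0.521, -0.402, 0.148], 0.6)]
goggles [([0.417, 0.355, 0.042], 0.61)]
carton []
1.2
```

Run:
```python
import cv2
a=cv2.imread("pics/scene0.png")
cv2.imwrite("pics/scene0c.png",cv2.resize(a[80:280,160:420],None,fx=3,fy=3,interpolation=cv2.INTER_CUBIC)[:600,:780])
b=cv2.imread("pics/top0.png")
cv2.imwrite("pics/top0c.png",cv2.resize(b[100:240,190:370],None,fx=4,fy=4,interpolation=cv2.INTER_CUBIC))
```

```text
(no output)
```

View pics/scene0c.png

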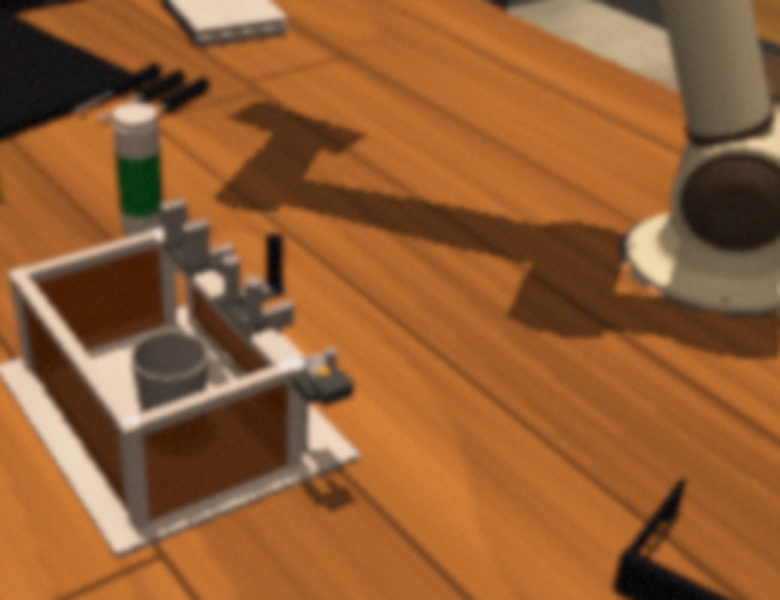

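View pics/top0c.png

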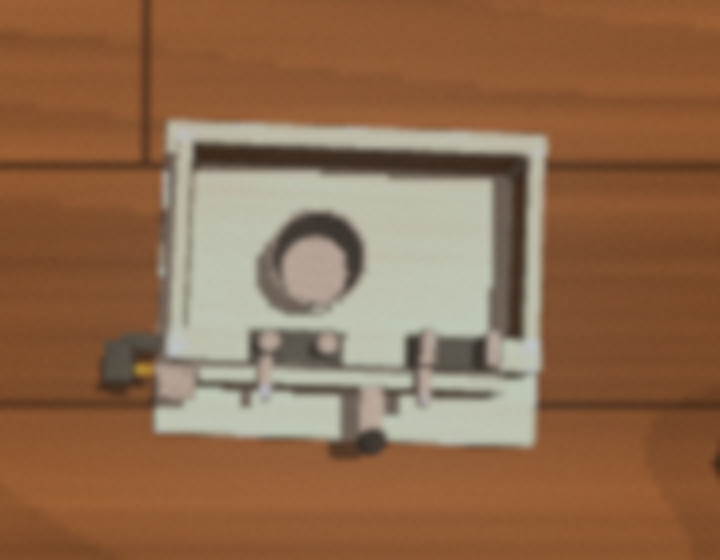

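View pics/top0.png

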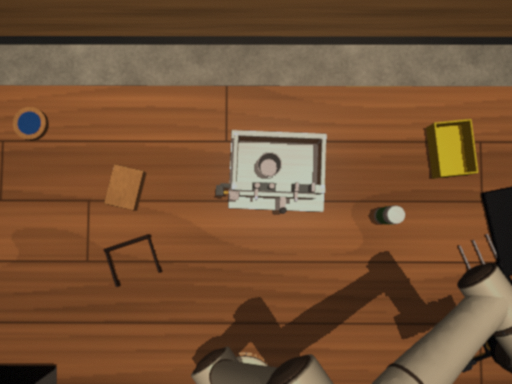

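The top view shows the round catch nearer the hinge, at about (257,185)/(272,186). The flat catch is at (297,186)/(314,187), the grip at (283,210), and the can is well to the right. I'll back-project these points.

```bash
cat > h.py <<'E'
from workcell import env
import cv2,numpy as np
from scipy.spatial.transform import Rotation as R
def back(p,uv,z):
    d=R.from_euler("xyz",p["orientation"],degrees=True).apply([(uv[0]-p["cx"])/p["fx"],-(uv[1]-p["cy"])/p["fy"],-1])
    o=np.array(p["position"]); return o+d*(z-o[2])/d[2]
def proj(p,X):
    q=R.from_euler("xyz",p["orientation"],degrees=True).inv().apply(np.array(X)-p["position"])
    return np.array([p["cx"]-p["fx"]*q[0]/q[2],p["cy"]+p["fy"]*q[1]/q[2]])
E
python3 - <<'E'
from h import *
p=env.grab_frame("top"); g=lambda u,v:((u+.5)/4-.5+190,(v+.5)/4-.5+100)
P={}
for n,u,v,z in [("rpad",270,342,.168),("rpost",328,344,.168),("fpad",428,345,.168),("fpost",495,350,.168),("grip",372,441,.152),
 ("BL",166,122,.12),("BR",548,136,.12),("FR",541,371,.12),("plateFL",154,432,.005),("plateFR",535,446,.005)]:
    P[n]=back(p,g(u,v),z); print(n,P[n].round(4))
for n in ["grip","gate_grip"]: pass
for t in ["gate_grip","flat_post","flat_pad","tumbler"]:
    r=env.trace(p,t)
    if r: m=r[0]["mask"]; ys,xs=np.nonzero(m); print(t,r[0]["score"],xs.mean(),ys.mean(),m.sum())
d=P["BL"]-P["BR"]; print("yaw",np.arctan2(-d[0],d[1])*57.3,np.linalg.norm(d))
d=P["plateFL"]-P["plateFR"]; print("yaw",np.arctan2(-d[0],d[1])*57.3,np.linalg.norm(d))
d=P["BR"]-P["FR"]; print("yaw",np.arctan2(d[1],d[0])*57.3,np.linalg.norm(d))
d=P["rpad"]-P["fpost"]; print("yaw",np.arctan2(-d[0],d[1])*57.3,np.linalg.norm(d))
E
```

```text
rpad [ 0.5999 -0.0371  0.168 ]
rpost [ 0.5986 -0.0766  0.168 ]
fpad [ 0.5981 -0.1446  0.168 ]
fpost [ 0.5948 -0.1902  0.168 ]
grip [ 0.5331 -0.1074  0.152 ]
BL [0.7607 0.0369 0.12  ]
BR [ 0.7511 -0.2347  0.12  ]
FR [ 0.5838 -0.2284  0.12  ]
plateFL [0.5443 0.0502 0.005 ]
plateFR [ 0.5343 -0.2402  0.005 ]
gate_grip 0.41 282.65 210.075 40
flat_post 0.71 271.8904593639576 196.8992932862191 566
flat_pad 0.42 295.81538461538463 186.47692307692307 65
tumbler 0.7 268.7295719844358 163.92996108949416 514
yaw -2.0160602242094443 0.2716905310369281
yaw -1.9727000153936223 0.29056885939973986
yaw -2.1365199579717036 0.1674938912108535
yaw -1.919127265000409 0.1532396782429248
```

```bash
cat >> h.py <<'E'
YAW=-2.0
A=np.radians(YAW); ex=np.array([np.cos(A),np.sin(A),0]); ey=np.array([-np.sin(A),np.cos(A),0])
ROUND=np.array([.5990,-.0570,0]); FLAT=np.array([.5964,-.1673,0])
def at(P,z,dy=0): return list(P+dy*ey+[0,0,z])
def st(m):
    s=env.read_state(); print(m,round(s["clock"],2),"pos",np.round(s["position"],4),"F",np.round(s["force"],1),"op",round(s["opening"]*87,1),"ff",s["finger_force"],"q6",round(s["joint_positions"][5],1))
def squeeze(P):
    env.goto(at(P,.25),[180,0,YAW]); st("above")
    print(env.move_straight(at(P,.137),rate=.12,force_limit=12)); st("down")
    print(env.move_straight(at(P,.137,-.007),rate=.05,force_limit=12)); st("shift")
    env.gripper_to(0.0,25); st("closed")
E
python3 - <<'E'
from h import *
st("start"); print(env.read_state()["tool_rot"])
for p,y in [(at(ROUND,.25),YAW),(at(FLAT,.25),YAW),([.533,-.107,.2],YAW),([.46,.06,.11],YAW-85),([.46,.06,.11],YAW)]: print(env.inverse_kinematics(p,[180,0,y]))
s=env.read_state()["position"]; env.move_straight([s[0],s[1],.30],rate=.2)
squeeze(ROUND)
p=env.grab_frame("top"); cv2.imwrite("pics/t1.png",p["image"])
p=env.grab_frame("scene"); cv2.imwrite("pics/s1.png",cv2.resize(p["image"][80:280,160:420],None,fx=3,fy=3,interpolation=cv2.INTER_CUBIC)[:600,:780])
E
```

```text
start 1.45 pos [ 0.2177 -0.5858  0.2225] F [ 0.3 -0.1  0.4] op 86.7 ff 0.0 q6 -14.8
[ 1.79998604e+02 -1.12036421e-04 -1.59614706e+02]
[ 9.96549706e+00  1.87786039e+01 -4.57670140e-01  2.54444375e-14
 -7.07637259e+01  7.80345029e+01]
[-7.19272811e-01  2.05410427e+01  2.14369007e+00  2.54444375e-14
 -7.16026473e+01  8.87192728e+01]
[ 5.74317794e+00  1.51768761e+01 -1.30252257e+01  2.54444375e-14
 -6.17978982e+01  8.22568221e+01]
[ 27.58105901  13.55266268 -30.50428432   0.         -45.943053
 -24.58105901]
[ 2.75810590e+01  1.35526627e+01 -3.05042843e+01  2.54444375e-14
 -4.59430530e+01  6.04189410e+01]
above 4.32 pos [ 0.5989 -0.0577  0.25  ] F [-0.3 -0.2  0.6] op 87.2 ff 0.0 q6 78.0
False
down 5.41 pos [ 0.5997 -0.057   0.1379] F [ 1.  -0.4 -0.2] op 86.9 ff 0.0 q6 78.0
False
shift 5.7 pos [ 0.5989 -0.0644  0.1375] F [0.9 0.8 0.8] op 87.0 ff 0.0 q6 78.7
closed 6.56 pos [ 0.5988 -0.0634  0.1371] F [-0.4  3.5  1.4] op 39.0 ff 25.01129221636802 q6 78.7
```

View pics/s1.png

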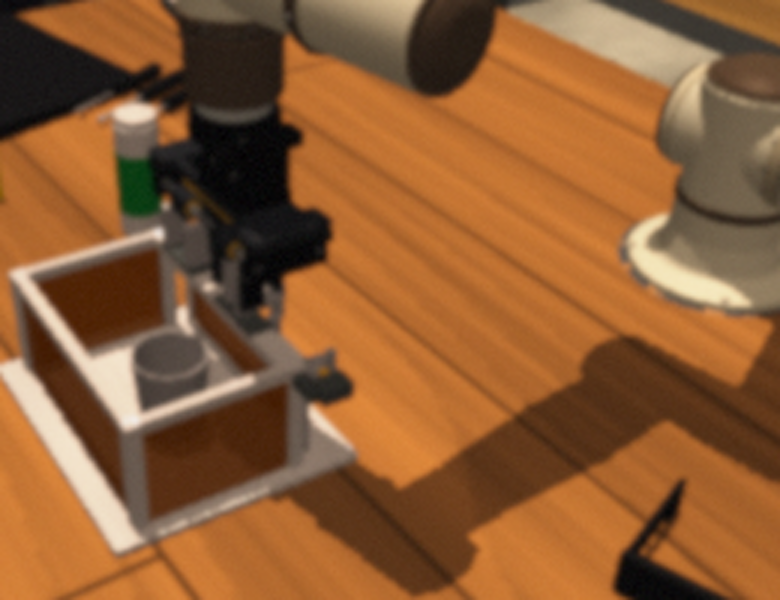

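The picture shows the fingers around the round catch, and the width has gone from 56 to about 39–40 mm, so it is at its stop. The flat catch is next.

Run:
```python
from h import *
env.gripper_to(1.0); env.move_straight(at(ROUND,.24,-.007),rate=.15)
squeeze(FLAT)
env.gripper_to(1.0); env.move_straight(at(FLAT,.24,-.007),rate=.15)
env.move_straight([.45,-.25,.30],rate=.25); st("clear")
p=env.grab_frame("top"); cv2.imwrite("pics/t2.png",cv2.resize(p["image"][100:240,190:370],None,fx=4,fy=4,interpolation=cv2.INTER_CUBIC))
for t in ["gate_grip"]:
    for d in env.trace(p,t)[:2]:
        ys,xs=np.nonzero(d["mask"]); print(t,d["score"],len(xs),back(p,(xs.mean(),ys.mean()),.152))
p=env.grab_frame("scene"); cv2.imwrite("pics/s2.png",cv2.resize(p["image"][80:280,160:420],None,fx=3,fy=3,interpolation=cv2.INTER_CUBIC)[:600,:780])
print(proj(p,[.5331,-.1074,.152]),[np.round(d["xyz"],3) for d in env.search_frame(p,"gate_grip")])
print([np.round(d["xyz"],3) for d in env.search_frame(p,"gate_hinge")])
```

```text
above 9.03 pos [ 0.5957 -0.1682  0.2485] F [ 0.9  0.5 -0.8] op 87.0 ff 0.0 q6 88.7
False
down 10.12 pos [ 0.5971 -0.1672  0.1379] F [ 0.1 -0.   0.1] op 87.2 ff 0.0 q6 88.7
False
shift 10.41 pos [ 0.5963 -0.1748  0.1375] F [-0.1  0.2  0.7] op 87.2 ff 0.0 q6 89.4
closed 11.26 pos [ 0.5962 -0.1733  0.137 ] F [0.1 4.4 1.6] op 39.6 ff 24.99312605126761 q6 89.4
clear 13.97 pos [ 0.4504 -0.2497  0.2991] F [ 0.4  0.3 -0.1] op 86.9 ff 0.0 q6 99.0
[250.66455176 157.58909156] [array([ 0.537, -0.103,  0.126])]
[array([ 0.582, -0.102,  0.063]), array([ 0.599, -0.15 ,  0.148])]
```

View pics/t2.png

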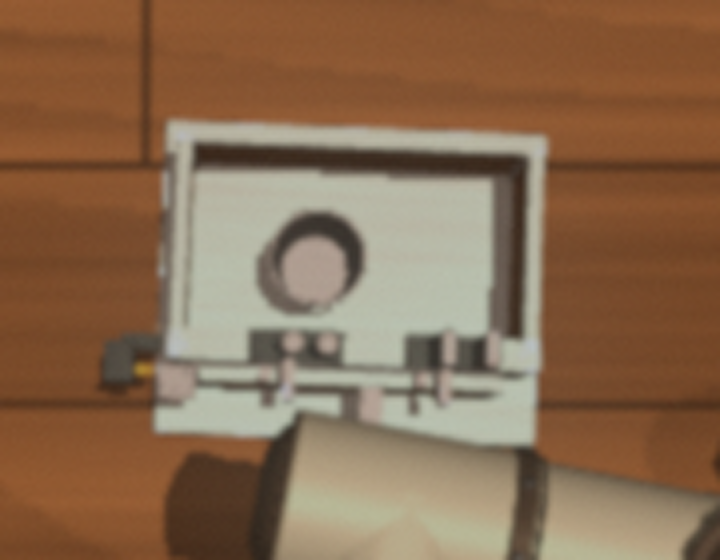

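View pics/s2.png

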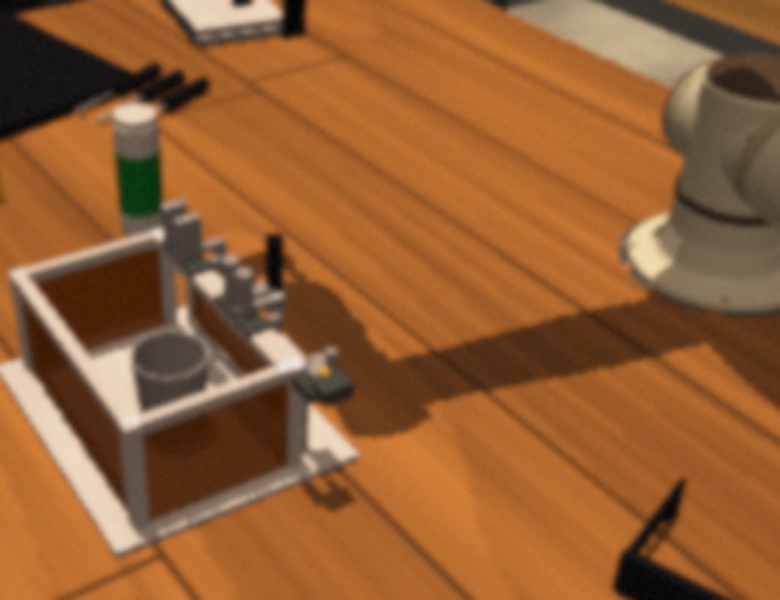

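Both pads now sit against their posts. In the scene view the grip top is at about (251,158), which matches my projection (250.7,157.6), so I'll take the grip and start the swing.

```bash
cat >> h.py <<'E'
GRIP=np.array([.5331,-.1074,0]); HINGE=GRIP+.045*ex+.130*ey
def swing(th0,th1,n,z=.111,lim=35):
    for th in np.linspace(th0,th1,n+1)[1:]:
        p=HINGE+R.from_euler("z",-th).apply(GRIP-HINGE); p[2]=z
        hit=env.move_straight(list(p),[180,0,YAW-np.degrees(th)],rate=.06,force_limit=lim)
        s=env.read_state(); u=(p-HINGE)*[1,1,0]; u/=np.linalg.norm(u); F=np.array(s["force"])
        print(round(th,2),hit,"rad",round(F@u,1),"tan",round(F@[u[1],-u[0],0],1),"z",round(F[2],1),"err",np.round((np.array(s["position"])-p)*1e3,1),"op",round(s["opening"]*87,1),"t",round(s["clock"],1))
        if hit: return False
    return True
E
python3 - <<'E'
from h import *
env.gripper_to(0.65)
env.goto(at(GRIP,.25),[180,0,YAW]); st("above")
print(env.move_straight(at(GRIP,.111),rate=.12,force_limit=12)); st("down")
env.gripper_to(0.0,45); st("closed")
if 15<env.read_state()["opening"]*87<21: swing(0,.36,3)
E
```

```text
above 15.77 pos [ 0.5332 -0.1073  0.2501] F [0.7 0.3 0.3] op 57.0 ff 0.0 q6 82.3
False
down 17.07 pos [ 0.5337 -0.1075  0.1118] F [-0.   0.2 -0.2] op 56.4 ff 0.0 q6 82.3
closed 17.82 pos [ 0.5329 -0.1078  0.111 ] F [ 0.2 -3.4  0.4] op 16.9 ff 45.000125113874674 q6 82.3
0.12 False rad 4.2 tan -1.3 z 1.2 err [-0.3 -0.3 -0. ] op 17.4 t 18.2
0.24 False rad 5.5 tan -0.1 z 1.5 err [-0.3 -0.4  0. ] op 16.9 t 18.7
0.36 False rad 5.0 tan -0.3 z 1.6 err [-0.3 -0.4 -0. ] op 17.2 t 19.1
```

Run:
```python
from h import *
swing(.36,1.46,10); env.dwell(.5); st("end")
p=env.grab_frame("top"); cv2.imwrite("pics/t3.png",cv2.resize(p["image"][100:290,160:400],None,fx=3,fy=3,interpolation=cv2.INTER_CUBIC))
p=env.grab_frame("scene"); cv2.imwrite("pics/s3.png",cv2.resize(p["image"][80:280,160:420],None,fx=3,fy=3,interpolation=cv2.INTER_CUBIC)[:600,:780])
```

```text
0.47 False rad 5.4 tan -0.6 z 2.4 err [-0.4 -0.4 -0. ] op 17.1 t 19.5
0.58 False rad 4.4 tan -4.5 z -1.5 err [-0.  -1.1 -0.1] op 17.3 t 19.9
0.69 False rad 5.2 tan -3.3 z -0.5 err [-0.5 -0.5 -0.1] op 17.0 t 20.3
0.8 False rad 4.5 tan -1.8 z 0.6 err [-0.6 -0.2 -0. ] op 17.2 t 20.7
0.91 False rad 7.2 tan -1.6 z 8.6 err [-0.6  0.1 -0. ] op 17.1 t 21.1
1.02 False rad 4.9 tan -2.7 z 4.2 err [-0.5 -0.2 -0.1] op 17.1 t 21.5
1.13 False rad 5.0 tan -3.4 z 4.9 err [-0.5 -0.1 -0. ] op 17.0 t 21.9
1.24 False rad 4.2 tan -2.3 z 5.6 err [-0.4 -0.  -0. ] op 17.4 t 22.3
1.35 False rad 4.6 tan -3.1 z 6.2 err [-0.4  0.  -0.1] op 17.2 t 22.7
1.46 False rad 3.7 tan -3.2 z 5.1 err [-0.3  0.1 -0.1] op 17.0 t 23.1
end 23.6 pos [0.4492 0.0559 0.1109] F [-4.3 -2.2  4.7] op 16.8 ff 45.003684209659696 q6 -23.2
```

View pics/t3.png

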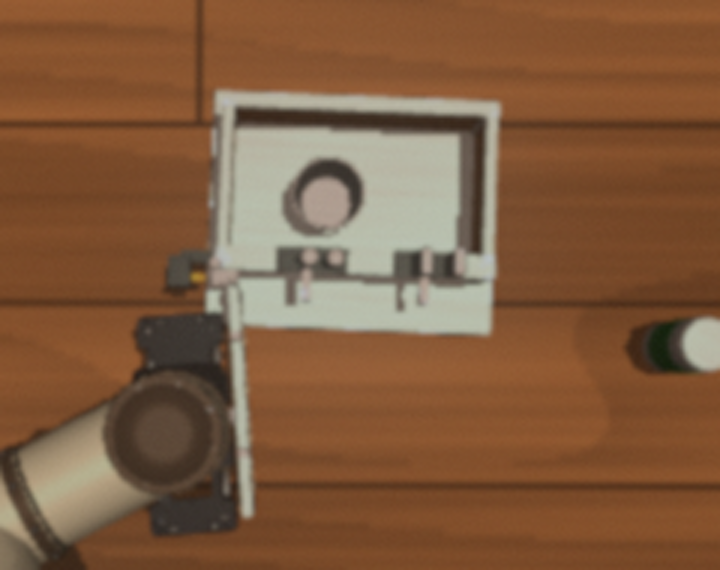

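View pics/s3.png

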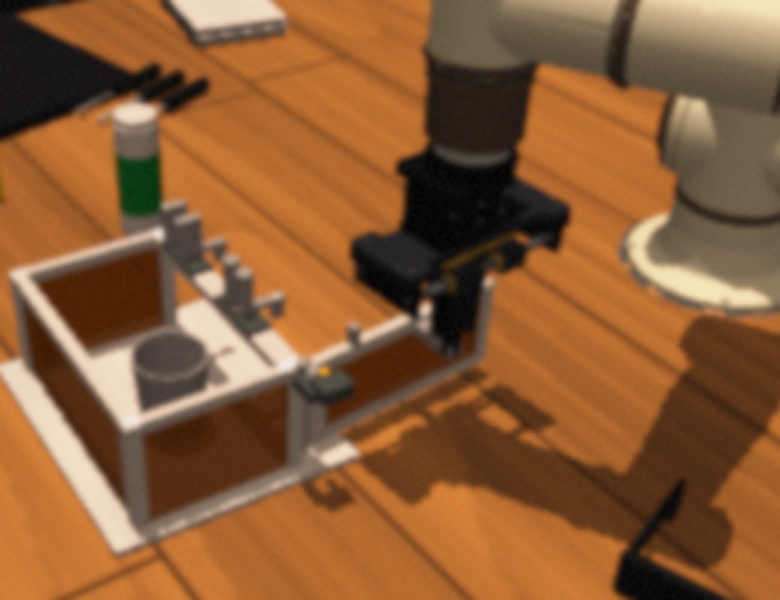

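The gate stands at about 84° to the front: its edge runs from (232,285) to (248,515), against a pen normal tilted 2° the other way. The fingers still hold the grip, both pads are in, and the tumbler and spray can are untouched.

```bash
python3 -c "
from workcell import env
print(env.close_job())"
```

```text
the job is handed in; nothing more can be done
None
```

The job is handed in: I squeezed the round catch free and then the flat one, swung the gate out past its detent to about 1.46 rad (84°), and the robot still holds it there by its grip.

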